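# Pack out a column cradle with spacers and hold the clamp on it

### The job

Clamp the column cartridge in its cradle: one spacer plate is in already; take more from the stand and set them upright in the trough, between that one and the blue clamp, until the clamp, pushed by its black handle, squeezes the stack against the sprung pad (pad clearly pushed in, cartridge, spacers and clamp all tight together) while its red pointer is over the green strip. If the pointer runs past the green before the stack is tight, pull the clamp back and add another spacer; if it cannot get as far as the green, take one out. Leave unused spacers in the stand and the other things on the bench alone, and finish while still holding the clamp tight on the stack, because the spring opens it as soon as you let go.

Things in the scene. Friction and masses are not known exactly. Their poses are not given: they have to be found in the camera images.
- cradle: fixed cradle: grey base 110 x 270 mm with an aluminium trough along its y. Origin on the trough's centre line at bench height; z up. Trough floor 12 mm above the bench, 40 mm wide inside; walls rise to 34 mm, flared at the top. Along it from -y to +y: clamp, gap, cartridge, sprung pad, end block. On the ledges: a white scale with a green strip 19 mm long
- clamp (a joint): how far (m) the clamp carriage has slid along the cradle's +y from fully open (0) to its end stop (0.080). The red pointers are over the green strip from 0.045 to 0.064. About 1 N of friction; no spring of its own. Starts between 0 and 0.012
- clamp_face (a point): middle of the clamp carriage's pushing face (38 mm wide, 14 to 64 mm above the bench), which looks along the cradle's +y. It lies at y = -70 mm + clamp joint in the cradle's frame, 42 mm above the bench. The carriage is blue with a steel face and reaches 34 mm back from it
- clamp_handle (a point): upper part of the clamp's handle, a black upright post 18 x 18 mm, square to the cradle, from 60 to 100 mm above the bench; this point is on its axis, 90 mm above the bench and 19 mm behind (-y) the clamp's face
- pad (a joint): how far (m) the sprung black rubber pad is pushed into the end block, along the cradle's +y: 0 free, 0.007 bottomed. It pushes back with 2.4 N at the start and 1.2 N more per mm; tight means pushed in more than 2 mm, that is a squeeze of about 5 N or more; about 11 N bottoms it
- pad_face (a point): middle of the sprung pad's face, which looks along the cradle's -y, 30 mm above the bench. The end block behind it is bolted at a different place along the trough in each episode, so the gap differs: one or two more spacers are needed, a stack of two or three in all
- cartridge: column cartridge lying in the trough against the pad: 60 mm long along its y, square steel end fittings 36 x 36 mm, a white tube between; origin under its middle, on the trough floor; 160 g
- stand: fixed grey spacer stand, 56 x 148 mm, 24 mm high, four slots in a row along its y, 36 mm apart (at y = -54, -18, 18, 54 mm), each 42 x 18 mm, the last empty; slot floor 8 mm above the bench. Origin at the centre of its underside
- spacer0: one of four identical tan plastic spacer plates, in the first slot from the stand's -y end: 36 mm wide (its x), 14 mm thick (its y), 60 mm tall (z up), 40 g. It starts upright in the spacer stand, with its foot 16 mm deep in a slot and 44 mm standing free; origin at the centre of its underside
- spacer1: one of four identical tan plastic spacer plates, in the second slot from the stand's -y end: 36 mm wide (its x), 14 mm thick (its y), 60 mm tall (z up), 40 g. It starts upright in the spacer stand, with its foot 16 mm deep in a slot and 44 mm standing free; origin at the centre of its underside
- spacer2: one of four identical tan plastic spacer plates, in the third slot from the stand's -y end: 36 mm wide (its x), 14 mm thick (its y), 60 mm tall (z up), 40 g. It starts upright in the spacer stand, with its foot 16 mm deep in a slot and 44 mm standing free; origin at the centre of its underside
- spacer3: a spacer plate like the others (36 mm wide, 14 mm thick along its y, 60 mm tall, origin under its centre) that already stands upright on the trough floor beside the cartridge; it belongs to the stack
- spare_cartridge: a second cartridge of the same size lying loose on the bench, not needed; leave it
- amber_bottle: amber glass bottle with a black cap, 70 mm wide, 170 mm tall; leave it; origin under its centre
- solvent_bottle: clear glass bottle with a blue cap, 66 mm wide, 150 mm tall; leave it; origin under its centre
- wrench: steel wrench 140 mm long lying on the bench; leave it
- beaker: small glass beaker, 60 mm wide, 70 mm tall; leave it; origin under its centre
- vial_rack: fixed blue rack of sample vials, 70 x 130 mm, 56 mm high; origin under its centre
Not all that is in view belongs to the job. There is more than one size of the stand; the job needs the smaller. Leave any orange look-alike of the spacer1 alone.

How it is judged:
By the outcome, as a careful person would: the job done as asked, in the order asked, and still so for the second after the job is handed in, while the arm keeps its last pose, push and grip.
It also fails if it takes over 72 s, if anything falls off the work surface, if the arm or the gripper's body presses on something with over 40 N, if the wrist force passes 120 N, or if a joint passes its speed limit or range.

### The arm

A 6-joint arm with a two-finger parallel gripper is mounted at the origin on the work surface. World frame = base frame: x ahead of the robot, y to its left, z up, the work surface at z = 0. Lengths are in m, angles in rad, forces in N, time in s.
With the tool pointing down it reaches from about 0.425 to 0.95 m from the base axis. Payload 14.7 kg.
Tool frame: the origin (TCP) lies between the finger pads; the fingertips stand 11 mm ahead of it and the grasp point (between the pads) lies 8 mm behind it (tcp_to_tips is the distance from the TCP to the fingertips, in m); z points along the fingers, y is the line along which they close (so a half turn about z gives the same grasp; the last joint's range is limited). The gripper opens to 85 mm and grips with 20 to 120 N. Pads are 22 mm wide; open, the fingers measure 114 mm over their backs; the gripper's body (76 mm by 85 mm) begins 54 mm behind the grasp point. The pads swing forward as they close: fully open they stand 13 mm farther back than shut.
Start: joints at [1.193, 0.48, 1.596, -0, 1.065, -0.047], TCP at [0.211, 0.615, 0.242] pointing down, gripper open.
Joint ranges: [-2.75, 2.75], [-0.82, 2.05], [0.23, 2.67], [-1.56, 4.7], [0.09, 2.69], [-2.92, 2.92]. Speed limits (rad/s): [1.89, 1.89, 2.39, 3.01, 3.01, 3.01].

### API

Orientations are given as a unit quaternion [x, y, z, w].
In Python, from workcell import get_obs, snapshot, sign_off, tcp_to_tips gives the robot as it stands. The module is installed in compiled form; this text tells all that it offers.
- The arm moves only by the tool jog_arm, never from a script. Its argument "rows" is a list of rows, each a list of 3 entries, a list of its own where there are three numbers: the shift along the world's x, y, z in cm, then the turn about the world's z in rad, then the opening, from 0 (shut) to 1 (fully open). In form: [[[x, y, z], spin, fingers], ...]. A call has 1 to 12 rows; each row shifts and turns the commanded pose from where the row before left it; what a row does not reach is not made up. A row lasts 1/8 s, in which the tool goes at most 62.5 mm and 10.7 degrees, less where a joint would pass 70% of its speed; a pose out of reach is approached as far as the arm can. A call with a gripper value outside its range is refused whole. The fingers move at their own pace and stop on an object; "grip_force" is the grip in N (left out, the last holds). Time passes only in rows, so rows that do not move let the fingers close. It gives the time, the measured TCP pose, the force, the opening and the grip force at its end, in the units of the state.
- get_obs(): the state, without advancing time (a new reading comes with each control period).
- snapshot(name): name is "side" or "top" or "wrist"; returns a dict with "color" (400x640x3 uint8, red, green, blue), "camera_matrix" (3x3 intrinsics, pixels), "rvec" (rotation vector, rad) and "tvec" (3), from world to camera coordinates, as OpenCV has them. Camera axes: x right, y down, z forward; pixel columns grow to the right and rows downward; lengths in m; the calibration is good to about 2 mm. A picture is of the moment at which its call begins. There is no depth.
- sign_off(): hands the job in; it is judged then, once.
The state is a dict: "time_s": time; "joint_positions": joint angles; "dq": joint speeds; "effort": joint torques, N m; "tcp_pos": TCP position; "tool_rot": TCP orientation; "contact_force": force on the tool from outside, world axes, zero at the start; "ft_torque": the same for the moment, N m; "grip_width": opening from 0.0 (shut) to 1.0 (fully open); "gripper_force": force on a finger pad.
Only numpy, scipy, OpenCV 4.12 (cv2) and the standard library are available. Lean on these libraries where they do the work, as an engineer would, in place of code of your own. Each camera call takes 0.05 s, during which the arm holds its last target. There are 200 camera calls.

## Working session

There is one attempt and no reset: what is moved stays moved. The work goes in short steps, Python scripts to look and compute and a tool call to move; the robot and the scene stay as the last step left them, time stands still between calls to the robot, and variables do not carry over. Pictures are saved under pics/ and viewed, at most 10 in all, crops included, and the job is handed in when it is done.

Besides the shell and the picture viewer there is one more tool, called after ">>>" in YAML: its name, and indented under it one key for each argument. jog_arm: Moves the arm, as the interface text tells. Its arguments: {"type":"object","properties":{"rows":{"type":"array"},"grip_force":{"type":"number"}},"required":["rows"]}

```bash
mkdir -p pics
cat > h.py <<'E'
import numpy as np, cv2
from workcell import get_obs, snapshot, sign_off, tcp_to_tips
def snap(n, f):
    s=snapshot(n); cv2.imwrite('pics/'+f+'.png', s['color'][:,:,::-1]); 
    np.savez('pics/'+f+'.npz', K=s['camera_matrix'], r=np.array(s['rvec'],float), t=np.array(s['tvec'],float)); return s
def cam(f):
    d=np.load('pics/'+f+'.npz'); R=cv2.Rodrigues(d['r'].reshape(3,1))[0]; return d['K'],R,d['t'].reshape(3)
def atz(f,u,v,z):
    K,R,t=cam(f); d=R.T@np.linalg.inv(K)@[u,v,1]; c=-R.T@t; return c+d*(z-c[2])/d[2]
def tri(obs):
    A=[];b=[]
    for f,u,v in obs:
        K,R,t=cam(f); d=R.T@np.linalg.inv(K)@[u,v,1]; d/=np.linalg.norm(d); P=np.eye(3)-np.outer(d,d); A.append(P); b.append(P@(-R.T@t))
    return np.linalg.lstsq(np.vstack(A),np.hstack(b),rcond=None)[0]
def proj(f,p):
    K,R,t=cam(f); q=K@(R@np.array(p,float)+t); return q[:2]/q[2]
E
python3 -c "
from h import *
a=snap('top','top0');b=snap('side','side0');c=snap('wrist','wrist0')
for f in ['top0','side0','wrist0']:
  K,R,t=cam(f); print(f,K[0,0],-R.T@t,R[2])
im=np.vstack([a['color'],b['color']]); cv2.imwrite('pics/ts0.png',cv2.resize(im,(600,750))[:,:,::-1])
o=get_obs();print(o)"
```

```text
top0 475.82038742818787 [0.49660613 0.0249075  1.38431774] [ 0.04723314  0.01283223 -0.99880146]
side0 405.66681799566487 [-0.1518743  -0.71434294  0.64183982] [ 0.61940345  0.62421409 -0.47612618]
wrist0 328.81136580847715 [0.13417295 0.64166275 0.37446171] [ 0.29716473 -0.10216007 -0.94934527]
{'time_s': 0.15, 'joint_positions': array([ 1.19344657e+00,  4.80679896e-01,  1.59671498e+00, -1.15721474e-05,
        1.06509224e+00, -4.66012121e-02]), 'dq': array([ 0.00063024, -0.00013989, -0.00239097, -0.00177126,  0.00087673,
        0.00021116]), 'effort': array([ 3.32511818e-04, -9.51162815e+01, -4.30450702e+01,  1.68712933e-05,
        8.31009122e-03, -7.74926491e-06]), 'tcp_pos': array([0.21096548, 0.61450487, 0.24183021]), 'tool_rot': array([ 1.64618724e-01,  9.86357174e-01, -4.38283437e-04, -8.91458797e-05]), 'contact_force': array([-0.18376703, -0.07382842, -1.09713101]), 'ft_torque': array([-0.00255541,  0.03206518, -0.01709555]), 'gripper_force': 0.0, 'grip_width': 0.9947791784103308}
```

View pics/top0.png

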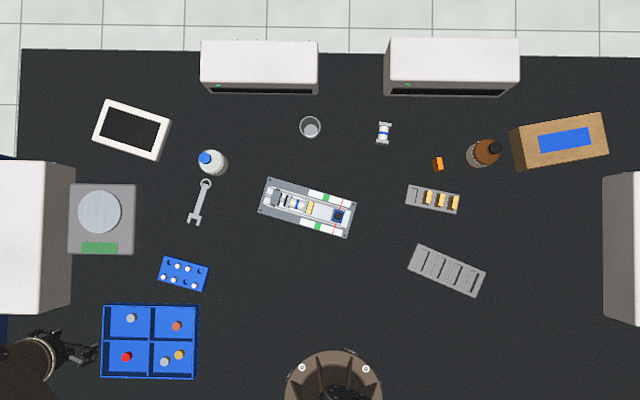

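View pics/side0.png

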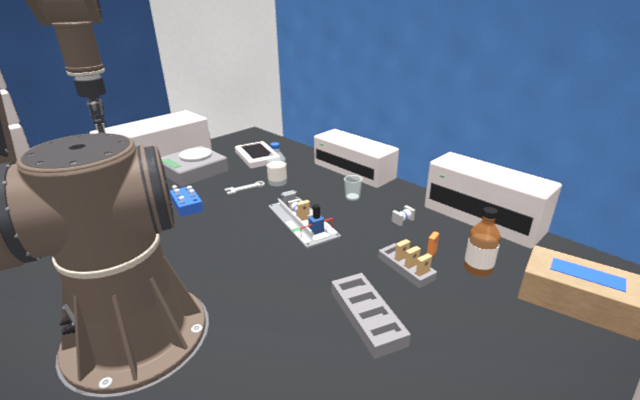

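The top view shows the cradle at about (306,208), with the clamp at its right end (340,215). The small stand with three spacers is at (433,199), the orange decoy at (438,164) and the big empty stand at (447,270). I'll take enlarged crops next.

```bash
python3 -c "
import cv2,numpy as np
a=cv2.imread('pics/top0.png')[170:245,250:470];b=cv2.imread('pics/side0.png')[180:290,260:450]
a=cv2.resize(a,None,fx=3.5,fy=3.5,interpolation=2);b=cv2.resize(b,None,fx=3,fy=3,interpolation=2)
im=np.zeros((600,800,3),np.uint8);im[:a.shape[0],:a.shape[1]]=a;im[265:265+b.shape[0],:b.shape[1]]=b
cv2.imwrite('pics/crop0.png',im)"
```

```text
(no output)
```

View pics/crop0.png

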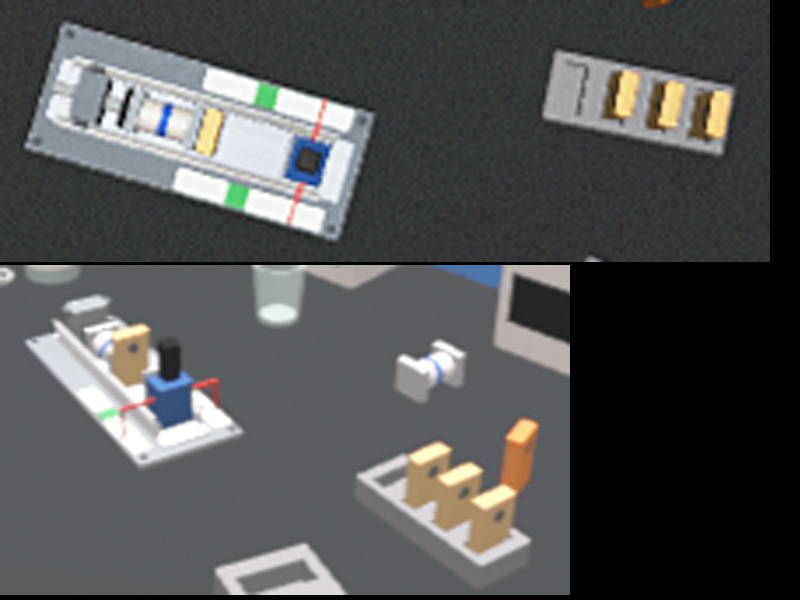

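Crop: the cradle corners are (66,23), (373,112), (338,240), (25,148). The stand corners are (556,50), (734,88), (721,155), (544,119), with the empty slot on the left (+y). The spacer tops are visible in both views.

```bash
python3 -c "
from h import *
T=lambda u,v:('top0',250+u/3.5-.4,170+v/3.5-.4)
S=lambda u,v:('side0',260+u/3-.3,180+(v-265)/3-.3)
for n,a,b in [('s2',(629,94),(428,457)),('s1',(671,104),(460,478)),('s0',(717,114),(494,501)),('handle',(310,158),(169,346)),('sp3',(210,130),(130,336))]:
  print(n,tri([T(*a),S(*b)]).round(4))
def rect(c,z):
  P=np.array([atz(*T(*q),z) for q in c]); print(P[:,:2].round(4).tolist(),P.mean(0).round(4))
  y=(P[0]+P[3]-P[1]-P[2]); print('yaw of +y axis deg from world y:',np.degrees(np.arctan2(-y[0],y[1])).round(2),np.linalg.norm(y)/2)
rect([(66,23),(373,112),(338,240),(25,148)],.008)
rect([(556,50),(734,88),(721,155),(544,119)],.024)
for q in [(204,78),(352,120)]: print(atz(*T(*q),.012))
"
```

```text
s2 [ 0.5791 -0.2557  0.0624]
s1 [ 0.5726 -0.2903  0.0613]
s0 [ 0.5654 -0.3268  0.061 ]
handle [ 0.5231 -0.0033  0.0922]
sp3 [0.5447 0.0756 0.064 ]
[[0.6334, 0.1992], [0.564, -0.0567], [0.4579, -0.0295], [0.529, 0.2307]] [0.5461 0.086  0.008 ]
yaw of +y axis deg from world y: -15.22 0.26743106233206176
[[0.6167, -0.2044], [0.5882, -0.3496], [0.5333, -0.3393], [0.56, -0.1952]] [ 0.5746 -0.2721  0.024 ]
yaw of +y axis deg from world y: -10.81 0.14723290386826227
[0.58941155 0.083478   0.012     ]
[ 0.55691067 -0.03924227  0.012     ]
```

>>> jog_arm:
  rows:
    - [[2.6,-5.4,0],-0.12,1]
    - [[2.6,-5.4,0],-0.12,1]
    - [[2.6,-5.4,0],-0.12,1]
    - [[2.6,-5.4,0],-0.12,1]
    - [[2.6,-5.4,0],-0.12,1]
    - [[2.6,-5.4,0],-0.12,1]
    - [[2.6,-5.4,0],-0.12,1]
    - [[2.6,-5.4,0],-0.12,1]
    - [[2.6,-5.4,0],-0.12,1]
    - [[2.6,-5.4,0],-0.12,1]
    - [[2.6,-5.4,0],-0.12,1]
    - [[2.6,-5.4,0],-0.12,1]

```text
time_s: 1.65
tcp_pos: [0.5236, -0.0352, 0.2423]
tool_rot: [0.776, 0.631, 0.0, -0.0]
contact_force: [0.9, 0.3, 0.7]
grip_width: 1.001
gripper_force: 0.0
```

>>> jog_arm:
  rows:
    - [[1.4,-5.5,-2],0,1]
    - [[1.4,-5.5,-2],0,1]
    - [[1.4,-5.5,-2],0,1]
    - [[1.4,-5.5,-2],0,1]
    - [[0,0,0],0,1]
    - [[0,0,0],0,1]
    - [[0,0,0],0,1]

```text
time_s: 2.52
tcp_pos: [0.5791, -0.2522, 0.1628]
tool_rot: [0.774, 0.633, 0.0, 0.0]
contact_force: [0.1, -0.2, -0.4]
grip_width: 1.003
gripper_force: 0.0
```

```bash
python3 -c "
from h import *
snap('wrist','w1'); o=get_obs(); print(o['tcp_pos'],o['tool_rot'],o['joint_positions'],o['time_s'])
for p in [(.5791,-.2557,.068),(.5726,-.2903,.068),(.5654,-.3268,.068)]: print(proj('w1',p))"
```

```text
[ 0.57921426 -0.25214243  0.16290532] [7.73776709e-01 6.33458395e-01 1.58242015e-04 2.00484854e-04] [-4.58630585e-01  5.39049792e-01  1.71544351e+00  1.57988915e-04
  8.86603423e-01 -2.59963296e-01] 2.575
[315.73403114 210.98985673]
[316.31229903 253.75554274]
[316.45339621 295.09002505]
```

View pics/w1.png

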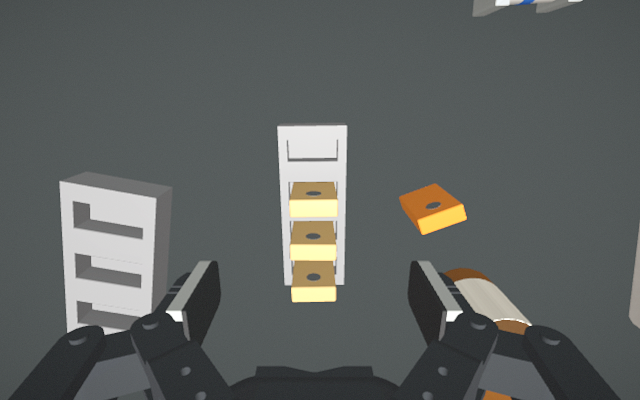

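Wrist view: the spacer tops (bright strips) are at about (313.5,207), (313,249) and (314,296). The decoy is well to the right at (433,207).

```bash
python3 -c "
from h import *
for u,v in [(313.5,207),(313,249.5),(314,295.5)]: print(atz('w1',u,v,.068))
for a,b in [((313.5,207),(629,94)),((313,249.5),(671,104)),((314,295.5),(717,114))]:
  print(tri([('w1',)+a,('top0',250+b[0]/3.5-.4,170+b[1]/3.5-.4)]))
print(atz('w1',279,125,.024),atz('w1',346,125,.024))
q=get_obs()['tool_rot'];a=2*np.arctan2(q[1],q[0]);print(np.degrees(a)-90)"
```

```text
[ 0.57810715 -0.25230606  0.068     ]
[ 0.57082296 -0.28621966  0.068     ]
[ 0.56338281 -0.32678469  0.068     ]
[ 0.57849675 -0.25524315  0.06216506]
[ 0.57115939 -0.28825896  0.06489705]
[ 0.56416562 -0.3225988   0.07410709]
[ 0.5615757  -0.19310661  0.024     ] [ 0.61476535 -0.20389774  0.024     ]
-11.388516759568404
```

>>> jog_arm:
  rows:
    - [[-0.1,-0.15,-4],0,0.75]
    - [[0,0,-4],0,0.75]
    - [[0,0,-2.5],0,0.75]
    - [[0,0,-1],0,0.75]
    - [[0,0,0],0,0.75]
    - [[0,0,0],0,0.2]
    - [[0,0,0],0,0.2]
    - [[0,0,0],0,0.2]
    - [[0,0,0],0,0.2]
    - [[0,0,0],0,0.2]
  grip_force: 30

```text
time_s: 3.82
tcp_pos: [0.5788, -0.255, 0.0486]
tool_rot: [0.774, 0.633, 0.0, 0.001]
contact_force: [0.2, 0.8, 6.7]
grip_width: 0.417
gripper_force: 29.6
```

>>> jog_arm:
  rows:
    - [[0,0,2],0,0.2]
    - [[0,0,5],0,0.2]
    - [[0,0,5.5],0,0.2]
    - [[-0.6,5.2,0],-0.035,0.2]
    - [[-0.7,5.2,0],-0.035,0.2]
    - [[-0.7,5.2,0],0,0.2]
    - [[-0.7,5.2,0],0,0.2]
    - [[-0.7,5.2,0],0,0.2]
    - [[-0.7,5.2,0],0,0.2]
    - [[0,0,0],0,0.2]
    - [[0,0,0],0,0.2]
    - [[0,0,0],0,0.2]

```text
time_s: 5.32
tcp_pos: [0.5374, 0.0563, 0.1729]
tool_rot: [0.796, 0.605, 0.0, 0.0]
contact_force: [-0.5, -0.3, -0.4]
grip_width: 0.415
gripper_force: 30.3
```

```bash
python3 -c "
from h import *
snap('wrist','w2'); snap('top','t2'); o=get_obs(); print(o['tcp_pos'],o['grip_width'],o['gripper_force'],o['time_s'])
print(proj('w2',(.5447,.0756,.072)))"
```

```text
[0.53732536 0.05627413 0.17253131] 0.41696598421409226 30.33527970314026 5.425
[317.26129753 177.35089412]
```

View pics/w2.png

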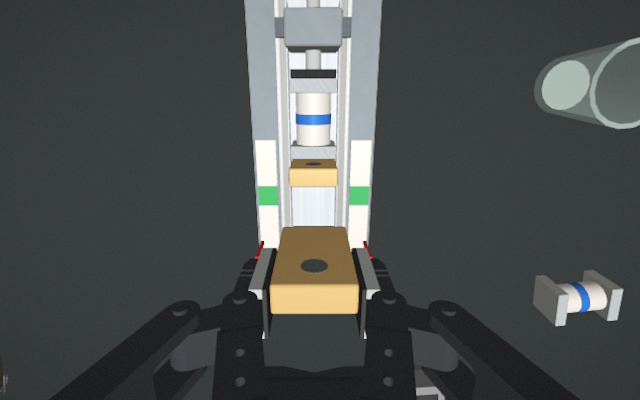

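Wrist view: spacer3's top strip is centred at about (313.5,177). The held spacer is square between the pads, with its top at (315,299), and the trough lies straight ahead.

```bash
python3 -c "
from h import *
print('sp3',atz('w2',313.5,177,.072),'held',atz('w2',315,299,.192))
L=[atz('w2',257,230,.012),atz('w2',246,0,.012)];R=[atz('w2',369,230,.012),atz('w2',381,0,.012)]
for P in (L,R): d=P[1]-P[0];print(P[0],P[1],np.degrees(np.arctan2(d[0],d[1])))
m0=(L[0]+R[0])/2;m1=(L[1]+R[1])/2;d=m1-m0;print('mid',m0,m1,np.degrees(np.arctan2(d[0],d[1])))
u=d/np.linalg.norm(d);n=np.array([u[1],-u[0]])
for p in [atz('w2',313.5,177,.072),atz('w2',315,299,.192),get_obs()['tcp_pos']]: print(((p-m0)[:2]@n).round(4),((p-m0)[:2]@u[:2]).round(4))
q=get_obs()['tool_rot'];a=2*np.arctan2(q[1],q[0]);print('tool',np.degrees(a)-90)
print('pad',[atz('w2',313,v,.03) for v in (75,)])"
```

```text
sp3 [0.54211671 0.076597   0.072     ] held [0.53745646 0.05743417 0.192     ]
[0.47074394 0.02522822 0.012     ] [0.52544085 0.21367941 0.012     ] 16.185076512435415
[ 0.57551204 -0.00405096  0.012     ] [0.62743202 0.18521222 0.012     ] 15.340390088933743
mid [0.52312799 0.01058863 0.012     ] [0.57643643 0.19944582 0.012     ] 15.762704154112537
0.0003 0.0687
0.0011 0.049
0.0013 0.0478
tool -15.554231120612826
pad [array([0.56102376, 0.14576174, 0.03      ])]
```

>>> jog_arm:
  rows:
    - [[-0.1,0,-3],0,0.2]
    - [[0,0,-3],0,0.2]
    - [[0,0,-2],0,0.2]
    - [[0,0,-1],0,0.2]
    - [[0,0,-1],0,0.2]
    - [[0,0,-1],0,0.2]
    - [[0,0,-0.5],0,0.2]
    - [[0,0,-0.4],0,0.2]
    - [[0,0,0],0,0.2]
    - [[0,0,0],0,0.2]

```text
time_s: 6.68
tcp_pos: [0.5363, 0.0573, 0.0535]
tool_rot: [0.796, 0.606, 0.0, 0.0]
contact_force: [0.5, -0.1, 0.1]
grip_width: 0.414
gripper_force: 30.3
```

>>> jog_arm:
  rows:
    - [[0,0,0],0,0.7]
    - [[0,0,0],0,0.7]
    - [[0,0,0],0,0.7]
    - [[0,0,2],0,0.7]
    - [[0,0,5],0,0.7]
    - [[0,0,5],0,0.7]
    - [[-0.8,-3,0],0,0.7]
    - [[-0.8,-3,0],0,0.7]
    - [[0,0,0],0,0.7]
    - [[0,0,0],0,0.7]

```text
time_s: 7.92
tcp_pos: [0.5202, -0.0026, 0.1733]
tool_rot: [0.796, 0.605, 0.0, 0.0]
contact_force: [0.4, 0.3, -0.9]
grip_width: 0.699
gripper_force: 0.0
```

```bash
python3 -c "
from h import *
snap('wrist','w3'); o=get_obs(); print(o['tcp_pos'],o['grip_width'],o['time_s'])
print(proj('w3',(.5196,-.0021,.1)))"
```

```text
[ 0.52028769 -0.00230355  0.17325695] 0.7027918259520494 7.975
[313.8556602  216.86376733]
```

View pics/w3.png

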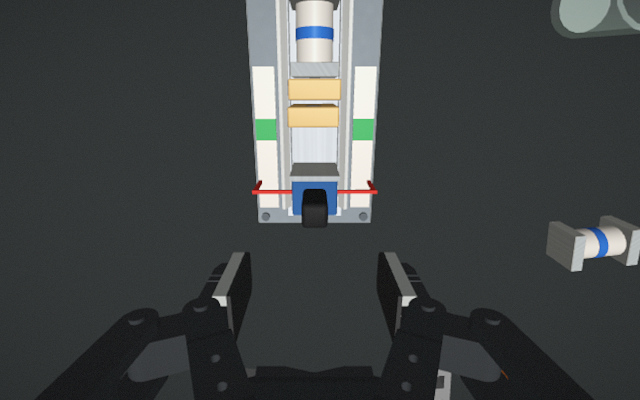

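Wrist view: the added spacer stands upright next to spacer3 (rows 88 and 116). The handle top is at (314.5,214), which is within 2 mm of the prediction. I'll grip it next.

>>> jog_arm:
  rows:
    - [[0,0.1,-4],0,0.7]
    - [[0,0,-3],0,0.7]
    - [[0,0,-1.7],0,0.7]
    - [[0,0,0],0,0]
    - [[0,0,0],0,0]
    - [[0,0,0],0,0]
    - [[0,0,0],0,0]
    - [[0,0,0],0,0]
  grip_force: 60

```text
time_s: 8.98
tcp_pos: [0.5208, -0.0017, 0.0872]
tool_rot: [0.796, 0.605, 0.001, 0.001]
contact_force: [-0.9, 1.2, 7.4]
grip_width: 0.197
gripper_force: 59.8
```

>>> jog_arm:
  rows:
    - [[0.13,0.48,0],0,0]
    - [[0.13,0.48,0],0,0]
    - [[0.13,0.48,0],0,0]
    - [[0.14,0.48,0],0,0]
    - [[0.13,0.48,0],0,0]
    - [[0.14,0.49,0],0,0]
    - [[0,0,0],0,0]

```text
time_s: 9.85
tcp_pos: [0.5288, 0.0274, 0.0872]
tool_rot: [0.796, 0.606, 0.001, 0.0]
contact_force: [0.0, 1.0, 7.8]
grip_width: 0.196
gripper_force: 59.9
```

>>> jog_arm:
  rows:
    - [[0.08,0.29,0],0,0]
    - [[0.08,0.29,0],0,0]
    - [[0.08,0.29,0],0,0]
    - [[0,0,0],0,0]

```text
time_s: 10.35
tcp_pos: [0.5312, 0.036, 0.0872]
tool_rot: [0.796, 0.606, 0.001, 0.001]
contact_force: [-0.4, -0.1, 8.0]
grip_width: 0.196
gripper_force: 59.9
```

```bash
python3 -c "
from h import *
a=snap('wrist','w4'); b=snap('side','s4');c=snap('top','t4'); o=get_obs(); print(o['tcp_pos'],o['contact_force'],o['time_s'])
im=np.zeros((600,800,3),np.uint8);im[:400,:640]=a['color']
x=cv2.resize(b['color'][190:245,260:345],(340,220));y=cv2.resize(c['color'][170:245,250:365],(337,220))
im=np.vstack([im[:380],np.hstack([x,y,np.zeros((220,123,3),np.uint8)])]);cv2.imwrite('pics/c4.png',im[:,:,::-1])"
```

```text
[0.53117383 0.03594327 0.08718877] [-0.04970478  0.7878898   7.60497595] 10.5
```

View pics/c4.png

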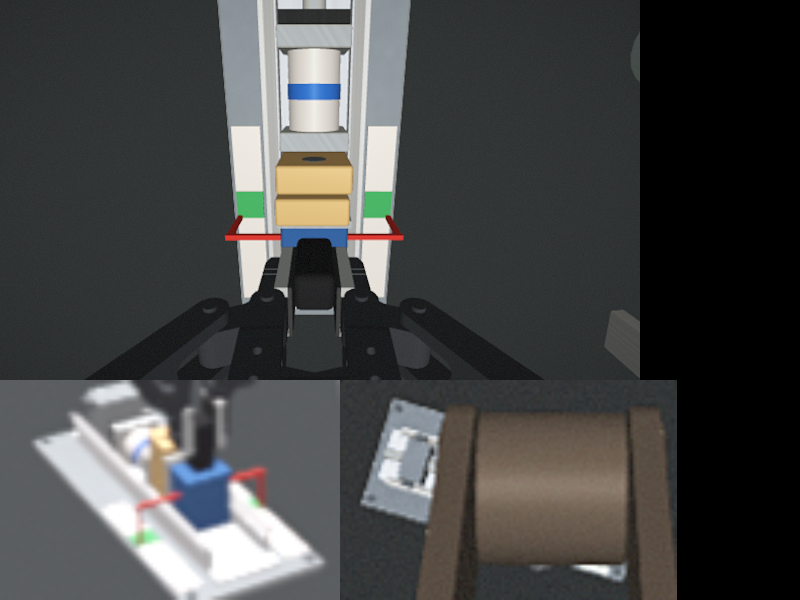

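Combined view: the stack is closing up and the pointer feet (rows 217–237) are just short of the green (192–217). There is no squeeze yet, so I'll push further slowly.

>>> jog_arm:
  rows:
    - [[0.08,0.29,0],0,0]
    - [[0,0,0],0,0]

```text
time_s: 10.75
tcp_pos: [0.532, 0.0389, 0.0872]
tool_rot: [0.796, 0.606, 0.001, 0.001]
contact_force: [0.2, 1.1, 7.9]
grip_width: 0.198
gripper_force: 59.9
```

>>> jog_arm:
  rows:
    - [[0.08,0.29,0],0,0]
    - [[0,0,0],0,0]

```text
time_s: 11.0
tcp_pos: [0.5328, 0.0416, 0.0872]
tool_rot: [0.796, 0.606, 0.001, 0.001]
contact_force: [0.3, -2.2, 7.8]
grip_width: 0.196
gripper_force: 59.9
```

>>> jog_arm:
  rows:
    - [[0.08,0.29,0],0,0]
    - [[0,0,0],0,0]

```text
time_s: 11.25
tcp_pos: [0.5335, 0.0442, 0.0872]
tool_rot: [0.796, 0.606, 0.0, 0.001]
contact_force: [-1.5, -4.2, 8.1]
grip_width: 0.196
gripper_force: 59.9
```

>>> jog_arm:
  rows:
    - [[0.08,0.29,0],0,0]
    - [[0,0,0],0,0]

```text
time_s: 11.5
tcp_pos: [0.5342, 0.0468, 0.0872]
tool_rot: [0.796, 0.606, 0.0, 0.001]
contact_force: [-1.5, -8.6, 9.6]
grip_width: 0.196
gripper_force: 60.0
```

```bash
python3 -c "
from h import *
a=snap('wrist','w5'); o=get_obs(); print(o['tcp_pos'],o['contact_force'],o['time_s'])"
```

```text
[0.53419276 0.04685128 0.08718747] [-1.01776454 -8.37424681  9.76006503] 11.55
```

View pics/w5.png

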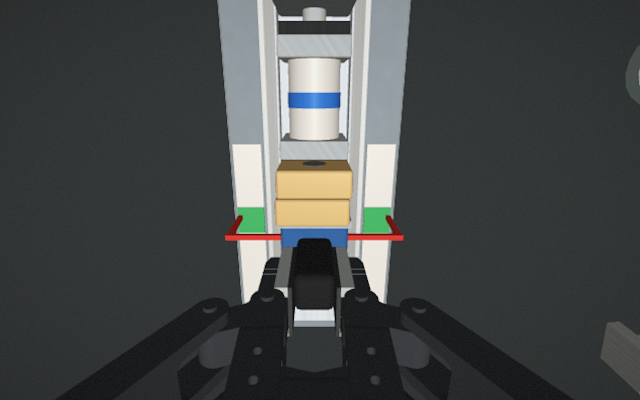

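Wrist view: the stack is closed, the pad rod shows behind the black pad at the top, and the pointer feet (about 217) are inside the green (207–233). The squeeze is about 8 N. I'll hold still and check that it is steady before handing in.

>>> jog_arm:
  rows:
    - [[0,0,0],0,0]
    - [[0,0,0],0,0]
    - [[0,0,0],0,0]
    - [[0,0,0],0,0]
    - [[0,0,0],0,0]
    - [[0,0,0],0,0]

```text
time_s: 12.3
tcp_pos: [0.5342, 0.0469, 0.0872]
tool_rot: [0.796, 0.606, 0.0, 0.001]
contact_force: [-1.4, -7.5, 8.4]
grip_width: 0.197
gripper_force: 60.0
```

```bash
python3 -c "
from h import *
snap('side','s6')
u=np.array([.267,.964])
for c,f in [((251,207),(251,233)),((377,207),(377,233))]: print([atz('w5',*p,.014)[:2]@u for p in (c,f)])
print('feet',[atz('w5',*p,.018)[:2]@u for p in ((240,217),(388,217))])
a=cv2.imread('pics/s6.png')[180:250,260:350];b=cv2.imread('pics/w5.png')[0:260,215:415]
cv2.imwrite('pics/c6.png',np.hstack([cv2.resize(a,(400,311),interpolation=2),cv2.resize(b,(240,311))]))"
```

```text
[np.float64(0.1952070701693496), np.float64(0.17632800713074914)]
[np.float64(0.19511311051425562), np.float64(0.17622261742226997)]
feet [np.float64(0.1896536357699962), np.float64(0.18954049772858572)]
```

View pics/c6.png

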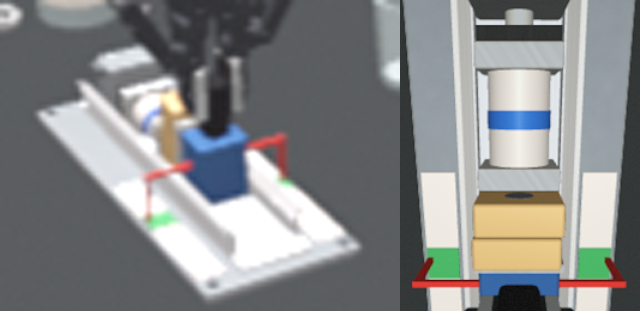

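```bash
python3 -c "
from h import *
u=np.array([.267,.964])
p=tri([('w5',240,217),('s6',293.3,229)]);print('foot',p,p[:2]@u)
G=[atz('w5',*q,.013) for q in ((237,207),(264,207),(265,233),(239,233))]
for g in G:
  q=proj('s6',g); print(g.round(4),'crop',((q-[260,180])*4.44).round(0))
s=cv2.imread('pics/s6.png').astype(int);m=(s[:,:,1]>s[:,:,0]+40)&(s[:,:,1]>s[:,:,2]+40);m[:180]=0;m[250:]=0
ys,xs=np.nonzero(m);k=(xs>285)&(xs<310);
for y in sorted(set(ys[k])): print(y,xs[k&(ys==y)])
r=(s[:,:,2]>s[:,:,1]+50)&(s[:,:,2]>s[:,:,0]+50)
for y in range(216,234): print(y,np.nonzero(r[y,285:303])[0]+285,end=' ')
"
```

```text
foot [0.48556519 0.05783062 0.00913817] 0.1853946238227812
[0.4859 0.0675 0.013 ] crop [135. 207.]
[0.5033 0.0627 0.013 ] crop [160. 200.]
[0.498  0.0445 0.013 ] crop [173. 213.]
[0.4809 0.0493 0.013 ] crop [148. 220.]
228 [295 296 297]
229 [294 295 296 297 298]
230 [294 295 296 297]
216 [301 302] 217 [299 300 301 302] 218 [294 295 296 297 298 299 300 301] 219 [293 294 295 296] 220 [293] 221 [] 222 [] 223 [] 224 [] 225 [] 226 [] 227 [] 228 [] 229 [] 230 [] 231 [] 232 [] 233 []
```

```bash
python3 -c "
from h import *
print(sign_off())"
```

```text
the job is handed in; nothing more can be done
None
```

I handed the job in with one spacer added (two in the stack). The clamp was still held by its handle at about 7–8 N of squeeze, with the pad pushed in roughly 4–5 mm going by that force, and the pointers about 5–7 mm inside the green's far edge. It took about 12 s of the 72 s, and no verdict has come back.

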